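Fold the recipe stand flat

ROBOT

A 6-joint arm with a two-finger parallel gripper is mounted at the origin on a cart in front of the work surface, level with it; the furniture and walls round the work are solid. World frame = base frame: x ahead of the robot, y to its left, z up, the work surface at z = 0. Lengths are in mm, angles in rad, forces in N, time in s.
With the tool pointing down it reaches from about 300 to 775 mm from the base axis. Payload 14.6 kg.
Tool frame: the origin (TCP) lies at the centre of the arm's flange, where the gripper is bolted on; the fingertips stand 199 mm ahead of it and the grasp point (between the pads) lies 180 mm ahead of it; z points along the fingers, y is the line along which they close (so a half turn about z gives the same grasp; the last joint's range is limited). The gripper opens to 94 mm and grips with 3 to 60 N. Pads are 16 mm wide; open, the fingers measure 119 mm over their backs; the gripper's body (75 mm by 177 mm) begins 78 mm behind the grasp point.
Start: joints at [-1.244, 0.3, 1.521, -0, 1.321, -0.067], TCP at [211.028, -507.896, 404.646] pointing down, gripper open.
Joint ranges: [-3.03, 3.03], [-0.79, 2.21], [0.23, 2.52], [-1.04, 4.18], [0, 3.07], [-2.55, 2.55]. Speed limits (rad/s): [2.22, 2.22, 2.57, 3.14, 3.14, 3.14].

INTERFACE

Orientations are given as [roll, pitch, yaw] about the fixed x, y, z axes, in that order (R = Rz(yaw) Ry(pitch) Rx(roll)).
In Python, from cell import manip, optics, workorder gives the robot as it stands.
- The arm moves only by the tool step_arm, never from a script. Its argument "increments" is a list that holds one entry, the list of rows, each a list of 7 numbers: the turn, a rotation vector about the tool's x, y, z as a fraction of full scale, then the shift along the tool's x, y, z as a fraction of full scale, then the closure, from -1 (fully open) to 1 (shut). In form: [[[wx, wy, wz, tx, ty, tz, fingers], ...]]. A call has 1 to 5 rows; each row shifts and turns the commanded pose from where the row before left it, along the tool's axes as they then stand; what a row does not reach is not made up. Full scale, the value 1, is 40 mm for a shift and 45 degrees for a turn. A row lasts 1/10 s, in which the tool goes at most 50 mm and 8.59 degrees, less where a joint would pass 70% of its speed; a pose out of reach is approached as far as the arm can. A call with a number of a shift or a turn outside -1 to 1 is refused whole. A call with a gripper value outside its range is refused whole. The fingers move at their own pace and stop on an object; "newtons" is the grip in N (left out, the last holds). Time passes only in rows, so rows that do not move let the fingers close. It gives the time, the measured TCP pose, the force, the opening and the grip force at its end, in the units of the state.
- manip.read_state(): the state, without advancing time (a new reading comes with each control period).
- optics.camera(name): name is "scene" or "top" or "wrist"; returns a dict with "frame" (384x512x3 uint8, red, green, blue), "range_z" (384x512 float32, mm along the optical axis (not along the pixel's ray), 0 where there is no reading), "mtx" (3x3 intrinsics, pixels), "cam_to_world" (4x4, takes a point from camera to world coordinates). Camera axes: x right, y down, z forward; pixel columns grow to the right and rows downward; lengths in mm; the calibration is good to about 2 mm. A picture is of the moment at which its call begins.
- workorder.sign_off(): hands the job in; it is judged then, once.
The state is a dict: "clock": time; "joints": joint angles; "qd": joint speeds; "effort": joint torques, N m; "eef_pos": TCP position; "eef_rot": TCP orientation; "wrist_force": force on the tool from outside, world axes, zero at the start; "moment": the same for the moment, N m; "finger_gap": finger opening in mm; "finger_force": force on a finger pad.
Only numpy, scipy, OpenCV 4.12 (cv2) and the standard library are available. Lean on these libraries where they do the work, as an engineer would, in place of code of your own. Each camera call takes 0.05 s, during which the arm holds its last target. There are 200 camera calls.

TASK

The recipe stand on the worktop is propped up on one of its ratchet notches and has to be folded flat. Take the bar at the top of its wooden rest, lift it past the top notch until the red pawl tips out and lets go, then guide the rest down, without letting it drop, until it lies fully flat, and let go. Leave the tuna tin and the butter beside the stand where they are.

Things in the scene. Friction and masses are not known exactly. Their poses are not given: they have to be found in the camera images.
- recipe_stand: Low dark metal frame fixed to the worktop, 265 mm wide, with a light wooden rest (plate 200 mm wide, 10 mm thick) hinged along its edge nearer the robot; toothed disc and red pawl at the left end. Origin on the worktop, midway between hinge and flat bar: hinge axis at x -100 mm, z 60 mm, parallel to y (left); x points away from the robot.
- bar (a point): Middle of the dark round bar (14 mm thick, 112 mm free) at the rest's free end, 200 mm from the hinge axis, to grip across. Its x axis points from hinge to bar along the rest, y along the bar. Between bar and solid plate is an open hand slot 45 mm deep, 112 mm wide. Rest flat: bar 60 mm above the worktop. Raised, it moves up and back towards the robot on the 200 mm arc.
- rest (a joint): Angle of the wooden rest above flat, rad: 0 lies flat, 1.50 is the stop, nearly upright. About 350 g, hinge damped (0.18 N m s/rad). It rises freely over the teeth but falls back only to the notch below; notches hold it at about 0.44, 0.70 and 0.95. Lifted beyond about 1.40 the pawl is thrown out and the rest can be lowered all the way.
- pawl (a joint): Angle of the red plastic pawl, rad: about 0 (up to 0.13 as a tooth passes) leaning in, engaged; 0.52 tipped out, disengaged. A tumbler: its own weight keeps it in either state. The disc throws it out as the rest passes 1.25 to 1.38; the rest itself pushes it back in over its last 0.2 rad before flat.
- tuna_tin: Bystander: low round tin, 87 mm across and 40 mm high, left of the stand; origin at the centre of its underside.
- butter: Bystander: wrapped block of butter, 73 x 102 x 37 mm, left of the stand; origin at the centre of its underside.

How it is judged:
By the outcome, as a careful person would: the job done as asked, in the order asked, and still so for the second after the job is handed in, with the robot touching nothing.
It also fails if it takes over 40 s, if anything falls off the work surface, if the arm or the gripper's body presses on something with over 40 N, if the wrist force passes 120 N, or if a joint passes its speed limit or range.

## Working session

There is one attempt and no reset: what is moved stays moved. The work goes in short steps, Python scripts to look and compute and a tool call to move; the robot and the scene stay as the last step left them, time stands still between calls to the robot, and variables do not carry over. Pictures are saved under pics/ and viewed, at most 10 in all, crops included, and the job is handed in when it is done.

Besides the shell and the picture viewer there is one more tool, called by a JSON object that holds its "fn" and its "kwargs". step_arm: Moves the arm, as the interface text tells. Its arguments: {"type":"object","properties":{"increments":{"type":"array","items":{"type":"array","items":{"type":"array","items":{"type":"number"}}}},"newtons":{"type":"number"}},"required":["increments"]}

```bash
mkdir -p pics; ls; python3 - <<'E'
from cell import manip, optics
import cv2,numpy as np
print(manip.read_state())
ims=[]
for n in("scene","top"):
    c=optics.camera(n); np.savez(f"{n}0.npz",**c)
    cv2.imwrite(f"pics/{n}0.png",c["frame"][:,:,::-1]); print(n,c["mtx"].round(1).tolist(),c["cam_to_world"].round(3).tolist())
E
```

```text
pics
{'clock': 0.0, 'joints': array([-1.24360325e+00,  3.00474597e-01,  1.52157544e+00,  1.62159480e-07,
        1.32073469e+00, -6.65966925e-02]), 'qd': array([ 0.00033386, -0.000779  , -0.00115714,  0.00089315, -0.00098891,
       -0.00107705]), 'effort': array([ 2.64262766e-03, -5.31805658e+01, -3.52736878e+01,  7.09651038e-02,
        2.43651151e-02, -9.50523577e-05]), 'eef_pos': array([ 211.01823946, -507.87270752,  404.08667107]), 'eef_rot': array([-3.14040324e+00, -7.94855245e-05,  3.93789687e-01]), 'wrist_force': array([-0.18442498, -0.09216697, -0.61596966]), 'moment': array([ 0.00926242,  0.00510737, -0.01863518]), 'finger_force': 0.0, 'finger_gap': 94.1665919265684}
scene [[478.8, 0.0, 261.0], [0.0, 478.8, 203.4], [0.0, 0.0, 1.0]] [[-0.884, 0.363, -0.294, 776.59], [0.467, 0.706, -0.532, 724.35], [0.014, -0.608, -0.794, 744.73], [0.0, 0.0, 0.0, 1.0]]
top [[356.1, 0.0, 257.6], [0.0, 356.1, 193.3], [0.0, 0.0, 1.0]] [[0.026, -0.994, 0.111, 409.914], [-0.999, -0.024, 0.021, 253.442], [-0.018, -0.111, -0.994, 917.105], [0.0, 0.0, 0.0, 1.0]]
```

View pics/scene0.png

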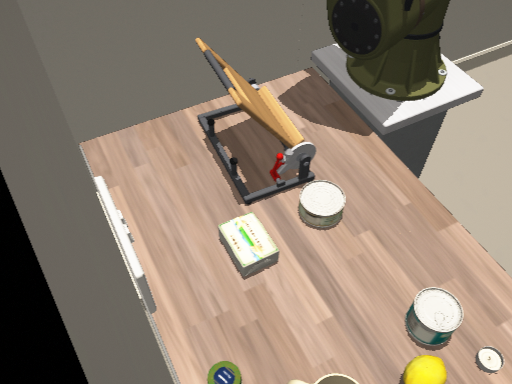

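View pics/top0.png

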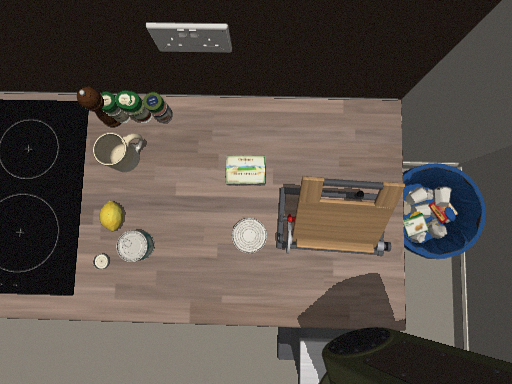

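The scene view shows the rest propped up, with its bar along (205,55)-(230,90), the red pawl at (278,165), the tin at (322,203) and the butter at (248,243). In the top view the plate spans (300-390, 180-250), the bar is near (350,184), and the hinge edge is near row 248.

```bash
cat > h.py <<'E'
import numpy as np,cv2
def cloud(c):
    z=c["range_z"]; v,u=np.mgrid[:z.shape[0],:z.shape[1]]; K=c["mtx"]
    p=np.stack([(u-K[0,2])/K[0,0]*z,(v-K[1,2])/K[1,1]*z,z],-1)
    T=c["cam_to_world"]; P=p@T[:3,:3].T+T[:3,3]; P[z==0]=np.nan; return P
E
python3 - <<'E'
from h import *
c=np.load("top0.npz"); P=cloud(c); hsv=cv2.cvtColor(c["frame"],cv2.COLOR_RGB2HSV)
np.set_printoptions(precision=0,suppress=True,linewidth=220)
m=np.zeros(hsv.shape[:2],bool); m[172:255,285:410]=1
wood=m&(hsv[...,1]>95)&(hsv[...,2]>120)&(P[...,2]>50)
W=P[wood]; print(len(W),W.min(0),W.max(0))
# plane
ctr=np.median(W,0)
for i in range(5):
    ctr=W.mean(0);n=np.linalg.svd(W-ctr,full_matrices=False)[2][2]; r=(W-ctr)@n; W=W[abs(r)<max(4,1.5*r.std())]
n*=np.sign(n[2]); print("plane",ctr,n.round(3),r.std(),"tilt",np.arccos(n[2]),"yaw",np.arctan2(-n[1],-n[0]))
print("Z grid");print(P[172:256:4,285:412:8,2])
dark=m&(hsv[...,2]<90)
for lo in(100,30):
    D=P[dark&(P[...,2]>lo)]; print(lo,len(D),D.min(0),D.max(0))
D=P[dark&(P[...,2]>130)]; print("bar",D.mean(0)); q=np.linalg.svd(D-D.mean(0),full_matrices=False); print(q[2][0],q[1])
cv2.imwrite("pics/crop.png",cv2.resize(np.hstack([c["frame"][165:260,270:410,::-1]]),None,fx=5,fy=5))
s=np.load("scene0.npz"); cv2.imwrite("pics/crop2.png",cv2.resize(s["frame"][25:215,180:340,::-1],None,fx=3,fy=3,interpolation=cv2.INTER_CUBIC))
E
```

```text
5260 [373. -16.  65.] [523. 198. 234.]
plane [449.  85. 146.] [-1.  0.  1.] 1.0078976854608657 tilt 0.9351701694941618 yaw -0.04841058995221496
Z grid
[[   0.    1.    0.    0.   -2.    3.    3.    3.    1.   -2.    1.    1.   -1.   -0.   -2. -516.]
 [  -2.    0.   -1.   -1.   -1.   -0.    0.   -2.   -3.    3.   -2.   -1.    2.   -2.   -1. -486.]
 [   1.    1.   -2.  231.  229.  229.  229.  227.  223.   -1.   -2.   -1.    1.   -1.    1. -489.]
 [  -1.    0.  216.  221.  222.  228.  227.  227.  227.  228.  231.  230.  227.  229.  228. -539.]
 [  15.   12.  211.  212.  213.    2.   -1.    1.    1.   -4.  222.  227.  225.  225.  227. -711.]
 [  19.   16.  205.  202.  203.   17.   18.   15.   17.   55.    1.    1.  215.  216.  217. -708.]
 [  13.    3.  190.  191.  195.   14.   15.   14.   16.   39.   16.   16.  205.  208.  209. -714.]
 [  -2.   -0.  181.  180.  185.  181.  179.  178.   -1.    1.   -1.    0.  194.  198.  198. -715.]
 [   5.   -1.  173.  170.  173.  177.  177.  180.  179.  181.  184.  180.  186.  189.   -1. -550.]
 [   1.    0.  164.  161.  164.  166.  169.  170.  170.  1
[... 565 characters left out ...]
7.   99.  100.  104.  105.  105.  107.  110.  111.    1.    1. -710.]
 [  -2.   78.   81.   85.   88.   86.   88.   89.   94.   91.   94.   96.   16.   -1.   -0. -525.]
 [  -0.   67.   76.   76.   74.   74.   75.   78.   80.   83.   83.   86.   16.    0.    2. -491.]
 [  14.   15.   81.   82.   81.   76.   78.   76.   75.   76.   74.   73.   74.   78.    3. -488.]
 [  -5.   13.   17.   79.   84.   83.   82.   83.   85.   81.   79.   79.   71.   78.    1. -519.]
 [  -1.   -0.    2.   -0.   -2.   -0.    1.    2.   15.   14.   82.   85.   18.    2.    1. -904.]]
100 389 [430. -15. 109.] [519. 186. 231.]
30 583 [369. -41.  31.] [519. 200. 231.]
bar [507.  85. 222.]
[-0.  1. -0.] [836. 321.  66.]
```

View pics/crop.png

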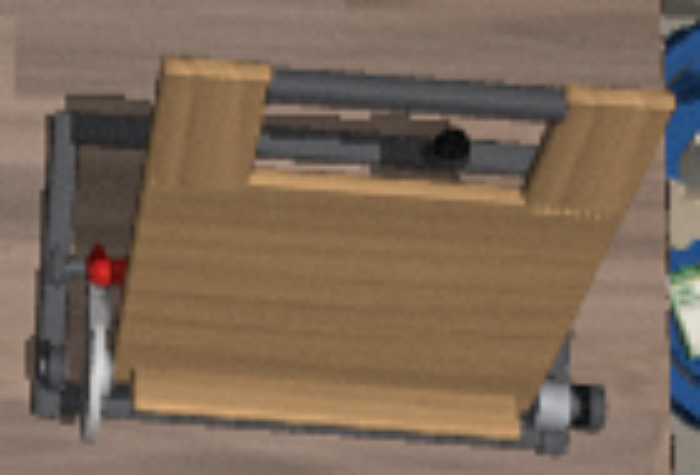

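View pics/crop2.png

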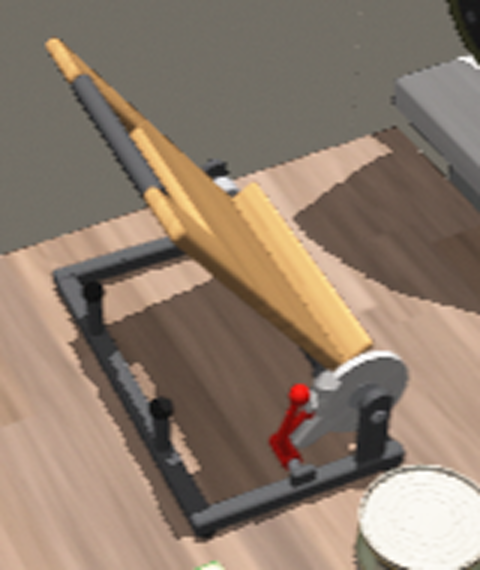

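The bar runs from about crop (270,85) to (565,100), unobstructed. The pawl is leaning in (engaged) and the rest is at about 0.94, the top notch. Next I refine the bar pose, yaw and post positions.

```bash
python3 - <<'E'
from h import *
np.set_printoptions(precision=3,suppress=True,linewidth=220)
c=np.load("top0.npz"); P=cloud(c); hsv=cv2.cvtColor(c["frame"],cv2.COLOR_RGB2HSV)
m=np.zeros(hsv.shape[:2],bool); m[172:255,285:410]=1
W=P[m&(hsv[...,1]>95)&(hsv[...,2]>120)&(P[...,2]>95)]
for i in range(6):
    ctr=W.mean(0);n=np.linalg.svd(W-ctr,full_matrices=False)[2][2]; r=(W-ctr)@n; W=W[abs(r)<4]
n*=np.sign(n[2]); th=np.arccos(n[2]); psi=np.arctan2(-n[1],-n[0]); print("th",th,"yaw",psi)
bm=m&(hsv[...,1]<90)&(hsv[...,2]<110)&(P[...,2]>210); bm[:,:322]=0; bm[:,386:]=0
B=P[bm]; B=B[abs(B[:,2]-np.median(B[:,2]))<10]
print("bar surf",len(B),np.median(B,0),B.min(0),B.max(0)); k=np.polyfit(B[:,1],B[:,0],1); print("bar yaw",-np.arctan(k[0]))
# axis: plane lowered 5mm meets z=60 at hinge
ex=np.array([np.cos(psi),np.sin(psi),0]); ey=np.array([-ex[1],ex[0],0])
p0=ctr-5*n; s=(60-p0[2])/np.sin(th); h=p0+s*(np.cos(th)*ex+[0,0,np.sin(th)])
mid=(B.min(0)+B.max(0))/2
yb=mid@ey; hh=(h@ex)*ex+yb*ey+[0,0,60]; print("hinge",hh)
for t in(th,1.42,0): print(t,"bar",hh+200*(np.cos(t)*ex+[0,0,np.sin(t)]))
# surface-based bar centre estimate: visible top surface median minus 6mm toward camera
d=c["cam_to_world"][:3,3]-np.median(B,0); print("bar from surf",np.median(B,0)-6*d/np.linalg.norm(d))
for nm in("top","scene"):
    c=np.load(nm+"0.npz");Q=cloud(c);S=Q-hh; X=S@ex;Y=S@ey
    f=(hsv[...,2]<60) if nm=="top" else (c["frame"].max(-1)<60)
    g=f&(X>150)&(X<240)&(abs(Y)<130)&(Q[...,2]>25)&(Q[...,2]<75)
    print(nm,"posts X,Y,Z",np.c_[X[g],Y[g],Q[g][:,2]].round(0)[::4].tolist())
E
```

```text
th 0.9364170597381183 yaw -0.04840302172782507
bar surf 420 [509.732  82.706 227.292] [501.218  25.426 219.06 ] [518.918 141.088 231.859]
bar yaw -0.04305793477347981
hinge [392.453  88.954  60.   ]
0.9364170597381183 bar [510.85   83.219 221.088]
1.42 bar [422.463  87.5   257.73 ]
0 bar [592.219  79.277  60.   ]
bar from surf [510.567  81.278 221.524]
top posts X,Y,Z []
scene posts X,Y,Z []
```

{"fn": "step_arm", "kwargs": {"increments": [[[0,0,-0.18,0,0,-0.45,-1],[0,0,-0.18,0,0,-0.45,-1],[0,0,-0.18,0,0,-0.45,-1],[0,0,-0.18,0,0,-0.45,-1],[0,0,-0.18,0,0,0,-1]]]}}

```text
clock: 0.6
eef_pos: [211.0, -507.8, 478.8]
eef_rot: [3.139, 0.002, 1.107]
wrist_force: [-0.3, 0.1, -0.4]
finger_gap: 94.1
finger_force: 0.0
```

{"fn": "step_arm", "kwargs": {"increments": [[[0,0,-0.18,0,0,0,-1],[0,0,-0.18,0,0,0,-1],[0,0,-0.18,0,0,0,-1],[0,0,0,0,0,0,-1],[0,0,0,0,0,0,-1]]]}}

```text
clock: 1.1
eef_pos: [211.1, -507.9, 476.4]
eef_rot: [-3.141, -0.0, 1.521]
wrist_force: [0.4, -0.3, 0.3]
finger_gap: 93.9
finger_force: 0.0
```

{"fn": "step_arm", "kwargs": {"increments": [[[0,0,0,0.756,0.338,0,-1],[0,0,0,0.756,0.338,0,-1],[0,0,0,0.756,0.338,0,-1],[0,0,0,0.756,0.338,0,-1],[0,0,0,0.756,0.338,0,-1]]]}}

```text
clock: 1.6
eef_pos: [285.9, -358.7, 476.6]
eef_rot: [3.142, 0.0, 1.52]
wrist_force: [0.8, -0.2, 0.6]
finger_gap: 93.6
finger_force: 0.0
```

{"fn": "step_arm", "kwargs": {"increments": [[[0,0,0,0.756,0.338,0,-1],[0,0,0,0.756,0.338,0,-1],[0,0,0,0.756,0.338,0,-1],[0,0,0,0.756,0.338,0,-1],[0,0,0,0.756,0.338,0,-1]]]}}

```text
clock: 2.1
eef_pos: [360.3, -210.7, 476.7]
eef_rot: [3.141, 0.0, 1.521]
wrist_force: [-0.0, 0.5, -0.8]
finger_gap: 93.7
finger_force: 0.0
```

{"fn": "step_arm", "kwargs": {"increments": [[[0,0,0,0.756,0.338,0,-1],[0,0,0,0.756,0.338,0,-1],[0,0,0,0.756,0.338,0,-1],[0,0,0,0.756,0.338,0,-1],[0,0,0,0.756,0.338,0,-1]]]}}

```text
clock: 2.6
eef_pos: [434.8, -62.7, 476.7]
eef_rot: [3.141, 0.0, 1.521]
wrist_force: [0.6, -1.4, 0.4]
finger_gap: 94.2
finger_force: 0.0
```

{"fn": "step_arm", "kwargs": {"increments": [[[0,0,0,0.756,0.338,0,-1],[0,0,0,0.756,0.338,0,-1],[0,0,0,0.756,0.338,0,-1],[0,0,0,0.756,0.338,0,-1],[0,0,0,0.756,0.338,0,-1]]]}}

```text
clock: 3.1
eef_pos: [509.4, 85.2, 476.6]
eef_rot: [3.142, 0.0, 1.521]
wrist_force: [0.2, -0.5, 0.3]
finger_gap: 94.2
finger_force: 0.0
```

{"fn": "step_arm", "kwargs": {"increments": [[[0,0,0,0,0,0,-0.1],[0,0,0,0,0,0,-0.1],[0,0,0,0,0,0,-0.1]]]}}

```text
clock: 3.4
eef_pos: [508.7, 83.2, 476.7]
eef_rot: [-3.142, 0.0, 1.523]
wrist_force: [-0.3, -0.7, -0.3]
finger_gap: 73.3
finger_force: 0.0
```

{"fn": "step_arm", "kwargs": {"increments": [[[0,0,0,0,0.05,0.47,-0.1],[0,0,0,0,0,0.47,-0.1],[0,0,0,0,0,0.47,-0.1],[0,0,0,0,0,0.47,-0.1],[0,0,0,0,0,0,-0.1]]]}}

```text
clock: 3.9
eef_pos: [510.5, 82.8, 399.7]
eef_rot: [-3.138, 0.001, 1.523]
wrist_force: [-0.1, -0.5, -0.1]
finger_gap: 51.8
finger_force: 0.0
```

```bash
python3 - <<'E'
from cell import optics
import cv2,numpy as np
a=[optics.camera(n)["frame"] for n in("scene","wrist")]
s=cv2.resize(a[0][0:215,130:345],(500,500)); 
cv2.imwrite("pics/grasp.png",np.hstack([s,cv2.resize(a[1],(300,225)).__class__(0) if 0 else cv2.copyMakeBorder(cv2.resize(a[1],(300,225)),0,275,0,0,0)])[:,:,::-1])
E
```

```text
(no output)
```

View pics/grasp.png

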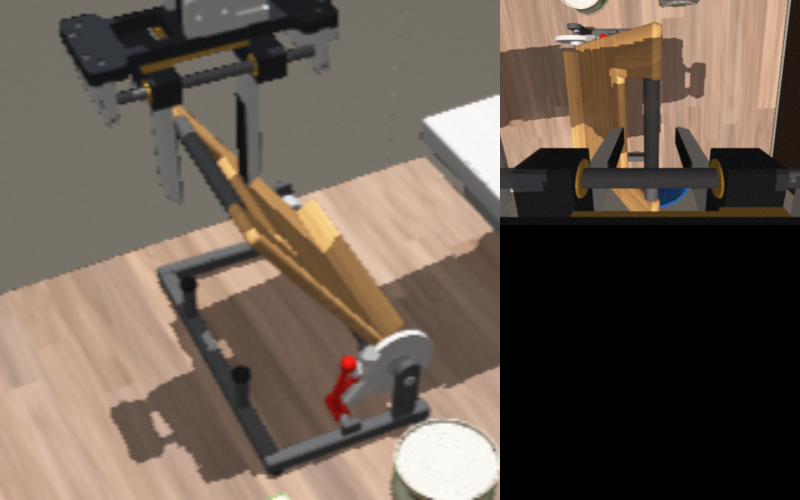

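The fingers straddle the bar at its middle: the bar shows at (650,140) in the wrist inset, between the fingers at (610,150) and (690,150). Closing now.

{"fn": "step_arm", "kwargs": {"increments": [[[0,0,0,0,0,0,1],[0,0,0,0,0,0,1],[0,0,0,0,0,0,1],[0,0,0,0,0,0,1],[0,0,0,0,0,0,1]]], "newtons": 20}}

```text
clock: 4.5
eef_pos: [511.0, 83.8, 401.6]
eef_rot: [3.141, -0.0, 1.525]
wrist_force: [2.9, 0.4, 1.0]
finger_gap: 15.1
finger_force: 1.2
```

{"fn": "step_arm", "kwargs": {"increments": [[[0,0,0,0,0,0,1],[0,0,0,0,0,0,1]]]}}

```text
clock: 4.7
eef_pos: [511.0, 83.7, 401.6]
eef_rot: [3.141, -0.0, 1.525]
wrist_force: [0.5, -0.4, 1.2]
finger_gap: 13.2
finger_force: 20.0
```

```bash
python3 - <<'E'
import numpy as np
# rows: rest angle path, stand-x shift (ty) and down shift (tz), fractions of 40mm
def seg(a,b,n):
    t=np.linspace(a,b,n+1); return np.c_[t[1:],200*np.diff(np.cos(t))/40,-200*np.diff(np.sin(t))/40].round(3).tolist()
for r in seg(.936,1.44,10): print(r)
print()
for r in seg(1.44,0,60): print(r)
E
```

```text
[0.986, -0.207, -0.144]
[1.037, -0.214, -0.134]
[1.087, -0.22, -0.123]
[1.138, -0.226, -0.112]
[1.188, -0.231, -0.1]
[1.238, -0.236, -0.088]
[1.289, -0.24, -0.076]
[1.339, -0.244, -0.064]
[1.39, -0.247, -0.052]
[1.44, -0.249, -0.039]

[1.416, 0.119, 0.017]
[1.392, 0.118, 0.02]
[1.368, 0.118, 0.023]
[1.344, 0.117, 0.026]
[1.32, 0.117, 0.028]
[1.296, 0.116, 0.031]
[1.272, 0.115, 0.034]
[1.248, 0.114, 0.037]
[1.224, 0.113, 0.039]
[1.2, 0.112, 0.042]
[1.176, 0.111, 0.045]
[1.152, 0.11, 0.047]
[1.128, 0.109, 0.05]
[1.104, 0.108, 0.053]
[1.08, 0.107, 0.055]
[1.056, 0.105, 0.058]
[1.032, 0.104, 0.06]
[1.008, 0.102, 0.063]
[0.984, 0.101, 0.065]
[0.96, 0.099, 0.068]
[0.936, 0.097, 0.07]
[0.912, 0.096, 0.072]
[0.888, 0.094, 0.075]
[0.864, 0.092, 0.077]
[0.84, 0.09, 0.079]
[0.816, 0.088, 0.081]
[0.792, 0.086, 0.083]
[0.768, 0.084, 0.085]
[0.744, 0.082, 0.087]
[0.72, 0.08, 0.089]
[0.696, 0.078, 0.091]
[0.672, 0.076, 0.093]
[0.648, 0.074, 0.095]
[0.624, 0.071, 0.097]
[0.6, 0.069, 0.098]
[0.576, 0.067, 0.1]
[0.552, 0.064, 0.101]
[0.528, 0.062, 0.103]
[0.504, 0.059, 0.104]
[0.48, 0.057, 0.106]
[0.456, 0.054, 0.107]
[0.432, 0.052, 0.108]
[0.408, 0.049, 0.11]
[0.384, 0.046, 0.111]
[0.36, 0.044, 0.112]
[0.336, 0.041, 0.113]
[0.312, 0.038, 0.114]
[0.288, 0.035, 0.115]
[0.264, 0.033, 0.115]
[0.24, 0.03, 0.116]
[0.216, 0.027, 0.117]
[0.192, 0.024, 0.118]
[0.168, 0.021, 0.118]
[0.144, 0.019, 0.119]
[0.12, 0.016, 0.119]
[0.096, 0.013, 0.119]
[0.072, 0.01, 0.12]
[0.048, 0.007, 0.12]
[0.024, 0.004, 0.12]
[0.0, 0.001, 0.12]
```

{"fn": "step_arm", "kwargs": {"increments": [[[0,0,0,0,-0.207,-0.144,1],[0,0,0,0,-0.214,-0.134,1],[0,0,0,0,-0.22,-0.123,1],[0,0,0,0,-0.226,-0.112,1],[0,0,0,0,-0.231,-0.1,1]]]}}

```text
clock: 5.2
eef_pos: [466.3, 85.8, 426.8]
eef_rot: [3.14, -0.0, 1.525]
wrist_force: [3.1, 1.4, 1.5]
finger_gap: 13.2
finger_force: 20.0
```

{"fn": "step_arm", "kwargs": {"increments": [[[0,0,0,0,-0.236,-0.088,1],[0,0,0,0,-0.24,-0.076,1],[0,0,0,0,-0.244,-0.064,1]]]}}

```text
clock: 5.5
eef_pos: [437.4, 87.2, 435.3]
eef_rot: [-3.141, -0.0, 1.525]
wrist_force: [3.4, 1.9, 3.2]
finger_gap: 13.6
finger_force: 20.0
```

{"fn": "step_arm", "kwargs": {"increments": [[[0,0,0,0,-0.247,-0.052,1],[0,0,0,0,-0.249,-0.039,1],[0,0,0,0,0,0,1],[0,0,0,0,0,0,1]]]}}

```text
clock: 5.9
eef_pos: [418.4, 88.0, 438.6]
eef_rot: [-3.141, 0.0, 1.525]
wrist_force: [0.6, 1.4, 0.8]
finger_gap: 13.1
finger_force: 20.0
```

```bash
python3 - <<'E'
from cell import optics
import cv2,numpy as np
a=optics.camera("scene")["frame"]
cv2.imwrite("pics/up.png",cv2.resize(a[0:215,130:345],(600,600))[:,:,::-1])
E
```

```text
(no output)
```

View pics/up.png

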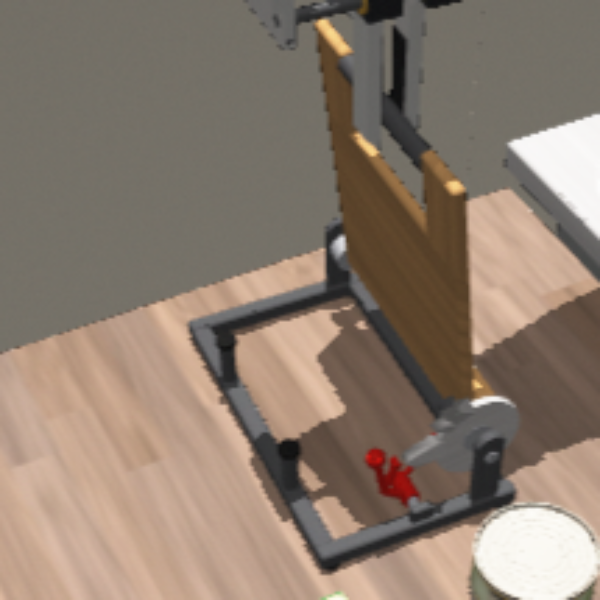

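The pawl is tipped out (red ball at (375,458), clear of the disc) and the rest is nearly upright. Lowering along the arc.

{"fn": "step_arm", "kwargs": {"increments": [[[0,0,0,0,0.237,0.037,1],[0,0,0,0,0.235,0.049,1],[0,0,0,0,0.233,0.059,1],[0,0,0,0,0.229,0.071,1],[0,0,0,0,0.225,0.081,1]]]}}

```text
clock: 6.45
eef_pos: [465.8, 85.6, 426.3]
eef_rot: [-3.141, 0.001, 1.525]
wrist_force: [-0.1, -1.1, 1.5]
finger_gap: 13.3
finger_force: 20.0
```

{"fn": "step_arm", "kwargs": {"increments": [[[0,0,0,0,0.221,0.092,1],[0,0,0,0,0.217,0.103,1],[0,0,0,0,0.212,0.113,1],[0,0,0,0,0.206,0.123,1],[0,0,0,0,0.2,0.133,1]]]}}

```text
clock: 6.95
eef_pos: [507.7, 83.8, 403.8]
eef_rot: [-3.142, 0.0, 1.525]
wrist_force: [-0.9, -2.1, -0.9]
finger_gap: 13.5
finger_force: 20.0
```

{"fn": "step_arm", "kwargs": {"increments": [[[0,0,0,0,0.193,0.142,1],[0,0,0,0,0.186,0.152,1],[0,0,0,0,0,0,1]]]}}

```text
clock: 7.25
eef_pos: [523.0, 83.1, 391.7]
eef_rot: [3.142, -0.0, 1.525]
wrist_force: [-0.5, -2.7, 0.0]
finger_gap: 13.4
finger_force: 20.0
```

{"fn": "step_arm", "kwargs": {"increments": [[[0,0,0,0,0.178,0.16,1],[0,0,0,0,0.17,0.168,1],[0,0,0,0,0.162,0.176,1],[0,0,0,0,0.154,0.184,1],[0,0,0,0,0.145,0.192,1]]]}}

```text
clock: 7.75
eef_pos: [555.0, 81.7, 356.5]
eef_rot: [-3.141, 0.0, 1.525]
wrist_force: [0.3, -2.8, 0.8]
finger_gap: 13.4
finger_force: 20.0
```

{"fn": "step_arm", "kwargs": {"increments": [[[0,0,0,0,0.136,0.198,1],[0,0,0,0,0.126,0.204,1],[0,0,0,0,0.116,0.21,1],[0,0,0,0,0.054,0.107,1],[0,0,0,0,0.052,0.108,1]]]}}

```text
clock: 8.25
eef_pos: [574.0, 80.8, 324.0]
eef_rot: [-3.142, -0.0, 1.525]
wrist_force: [-0.6, -3.1, 1.5]
finger_gap: 13.0
finger_force: 20.0
```

{"fn": "step_arm", "kwargs": {"increments": [[[0,0,0,0,0.049,0.11,1],[0,0,0,0,0.046,0.111,1],[0,0,0,0,0.044,0.112,1],[0,0,0,0,0.041,0.113,1],[0,0,0,0,0.038,0.114,1]]]}}

```text
clock: 8.75
eef_pos: [582.8, 80.4, 301.6]
eef_rot: [3.141, -0.0, 1.525]
wrist_force: [3.6, -3.4, 0.7]
finger_gap: 12.9
finger_force: 20.0
```

{"fn": "step_arm", "kwargs": {"increments": [[[0,0,0,0,0.035,0.115,1],[0,0,0,0,0.033,0.115,1],[0,0,0,0,0.03,0.116,1],[0,0,0,0,0.027,0.117,1],[0,0,0,0,0.024,0.118,1]]]}}

```text
clock: 9.25
eef_pos: [588.9, 80.1, 278.6]
eef_rot: [3.14, -0.0, 1.525]
wrist_force: [5.3, -3.4, 1.4]
finger_gap: 13.6
finger_force: 20.0
```

{"fn": "step_arm", "kwargs": {"increments": [[[0,0,0,0,0.021,0.118,1],[0,0,0,0,0.019,0.119,1],[0,0,0,0,0.016,0.119,1],[0,0,0,0,0.013,0.119,1],[0,0,0,0,0.01,0.12,1]]]}}

```text
clock: 9.75
eef_pos: [592.3, 79.9, 255.1]
eef_rot: [3.138, -0.0, 1.525]
wrist_force: [10.0, -3.7, 0.7]
finger_gap: 13.4
finger_force: 20.0
```

{"fn": "step_arm", "kwargs": {"increments": [[[0,0,0,0,0.007,0.12,1],[0,0,0,0,0.004,0.12,1],[0,0,0,0,0,0.08,1],[0,0,0,0,0,0,1],[0,0,0,0,0,0,1]]]}}

```text
clock: 10.25
eef_pos: [593.0, 79.9, 242.6]
eef_rot: [3.137, -0.0, 1.525]
wrist_force: [12.1, -2.4, -0.6]
finger_gap: 13.5
finger_force: 20.0
```

{"fn": "step_arm", "kwargs": {"increments": [[[0,0,0,0,0.03,0.04,1],[0,0,0,0,0.02,0.03,1],[0,0,0,0,0,0,1],[0,0,0,0,0,0,1]]]}}

```text
clock: 10.65
eef_pos: [594.0, 79.9, 239.0]
eef_rot: [-3.141, 0.0, 1.525]
wrist_force: [2.9, -3.5, -0.5]
finger_gap: 13.7
finger_force: 20.0
```

{"fn": "step_arm", "kwargs": {"increments": [[[0,0,0,0,0,0.04,1],[0,0,0,0,0,0,1],[0,0,0,0,0,0,1]]]}}

```text
clock: 10.95
eef_pos: [594.1, 79.9, 237.5]
eef_rot: [-3.141, 0.0, 1.525]
wrist_force: [2.5, -2.5, -0.1]
finger_gap: 13.6
finger_force: 20.0
```

{"fn": "step_arm", "kwargs": {"increments": [[[0,0,0,0,0,0.04,1],[0,0,0,0,0,0,1],[0,0,0,0,0,0,1]]]}}

```text
clock: 11.25
eef_pos: [594.1, 79.9, 235.9]
eef_rot: [-3.141, -0.0, 1.525]
wrist_force: [2.0, -4.2, -0.9]
finger_gap: 13.6
finger_force: 20.0
```

```bash
python3 - <<'E'
from cell import optics
from h import *
a=optics.camera("scene"); f=a["frame"]
cv2.imwrite("pics/down.png",cv2.resize(f[0:215,130:345],(600,600))[:,:,::-1])
c=optics.camera("top");P=cloud(c);hsv=cv2.cvtColor(c["frame"],cv2.COLOR_RGB2HSV)
m=np.zeros(hsv.shape[:2],bool); m[150:255,285:410]=1
for Q,h in((P,hsv),(cloud(a),cv2.cvtColor(f,cv2.COLOR_RGB2HSV))):
    W=Q[(h[...,1]>95)&(h[...,2]>100)&(Q[...,2]>40)&(Q[...,2]<95)&(Q[...,0]>410)&(Q[...,0]<610)&(Q[...,1]>-20)&(Q[...,1]<190)]
    z=np.linalg.lstsq(np.c_[W[:,0]-500,W[:,1]-80,np.ones(len(W))],W[:,2],rcond=None)[0];print(len(W),z)
E
```

```text
3262 [ 9.23654846e-03 -8.33347909e-05  6.63162177e+01]
4740 [8.48113441e-03 6.49563841e-04 6.63613626e+01]
```

View pics/down.png

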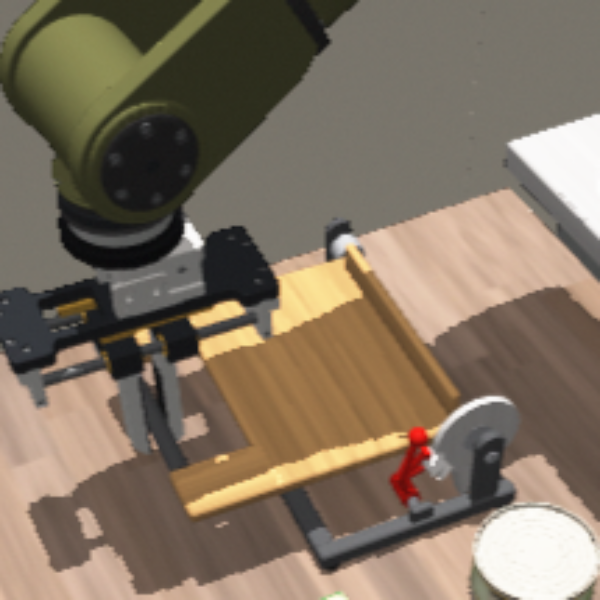

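The rest is lying flat to within about 0.01 rad, and the red pawl, at (415,440), is pushed back in. I'll press a little further to confirm it is seated on the posts.

{"fn": "step_arm", "kwargs": {"increments": [[[0,0,0,0,0,0.05,1],[0,0,0,0,0,0,1],[0,0,0,0,0,0,1]]]}}

```text
clock: 11.65
eef_pos: [594.1, 79.9, 234.0]
eef_rot: [-3.142, 0.0, 1.525]
wrist_force: [1.9, -4.0, -0.7]
finger_gap: 13.2
finger_force: 20.0
```

```bash
cat > fl.py <<'E'
from cell import optics,manip
from h import *
s=manip.read_state();print(s["eef_pos"],s["wrist_force"],s["moment"],s["effort"].round(1))
for nm in("top","scene"):
    a=optics.camera(nm);Q=cloud(a);h=cv2.cvtColor(a["frame"],cv2.COLOR_RGB2HSV)
    W=Q[(h[...,1]>95)&(h[...,2]>100)&(Q[...,2]>50)&(Q[...,2]<80)&(Q[...,0]>420)&(Q[...,0]<610)&(Q[...,1]>-20)&(Q[...,1]<190)]
    for i in range(4):
        A=np.c_[W[:,0]-500,W[:,1]-80,np.ones(len(W))];z=np.linalg.lstsq(A,W[:,2],rcond=None)[0];W=W[abs(W[:,2]-A@z)<3.5]
    print(nm,len(W),z.round(4),"far z",np.median(W[W[:,0]>580,2]),"near z",np.median(W[W[:,0]<450,2]))
E
python3 fl.py
```

```text
[594.08849433  79.88196959 233.96320867] [ 1.89807065 -4.00108581 -0.67761715] [-0.63725339 -0.28097586 -0.00191127] [  2.3 -64.  -29.5   0.8   0.3  -0. ]
top 2927 [ 5.00000e-04 -4.00000e-04  6.53345e+01] far z 65.48147731716665 near z 65.27959412633993
scene 4365 [ 1.70000e-03 -9.00000e-04  6.54298e+01] far z 65.43862995743609 near z 65.30436180466393
```

{"fn": "step_arm", "kwargs": {"increments": [[[0,0,0,0,0,0.03,1],[0,0,0,0,0,0.02,1],[0,0,0,0,0,0,1],[0,0,0,0,0,0,1]]]}}

```text
clock: 12.15
eef_pos: [594.1, 79.9, 233.2]
eef_rot: [3.141, -0.0, 1.525]
wrist_force: [-5.4, -4.2, 13.5]
finger_gap: 13.6
finger_force: 20.0
```

```bash
python3 fl.py
```

```text
[594.07443776  79.93579012 233.23531437] [-5.41651608 -4.24448609 13.50646661] [-0.80097554  1.0360346  -0.09495331] [  2.2 -57.  -28.4   0.9  -1.6  -0. ]
top 2920 [-1.80000e-03 -7.00000e-04  6.50287e+01] far z 64.75661379186289 near z 65.05822714525738
scene 4348 [-1.10000e-03 -5.00000e-04  6.51036e+01] far z 64.99402415346515 near z 65.18113414789894
```

Seated: contact force is 13 N and the slope is about zero. I'll relieve the press, open partially because of the slot, and lift straight up.

{"fn": "step_arm", "kwargs": {"increments": [[[0,0,0,0,0,-0.03,1],[0,0,0,0,0,0,0.2],[0,0,0,0,0,0,0.2],[0,0,0,0,0,0,0.2],[0,0,0,0,0,0,0.2]]]}}

```text
clock: 12.75
eef_pos: [594.0, 80.1, 233.0]
eef_rot: [-3.141, -0.0, 1.525]
wrist_force: [0.1, 0.3, 0.4]
finger_gap: 37.3
finger_force: 0.0
```

{"fn": "step_arm", "kwargs": {"increments": [[[0,0,0,0,0,0,0.2],[0,0,0,0,0,0,0.2]]]}}

```text
clock: 12.95
eef_pos: [594.1, 79.9, 233.1]
eef_rot: [-3.141, -0.0, 1.525]
wrist_force: [0.5, -0.2, 0.6]
finger_gap: 37.4
finger_force: 0.0
```

{"fn": "step_arm", "kwargs": {"increments": [[[0,0,0,0,0,-0.3,0.2],[0,0,0,0,0,-0.5,0.2],[0,0,0,0,0,-0.7,0.2],[0,0,0,0,0,-0.7,0.2],[0,0,0,0,0,-0.7,0.2]]]}}

```text
clock: 13.45
eef_pos: [593.9, 79.9, 351.4]
eef_rot: [3.141, -0.0, 1.525]
wrist_force: [-0.4, 0.4, 0.3]
finger_gap: 37.5
finger_force: 0.0
```

{"fn": "step_arm", "kwargs": {"increments": [[[0,0,0,0,0,-0.5,0.2],[0,0,0,0,0,-0.3,0.2],[0,0,0,0,0,0,0.2],[0,0,0,0,0,0,0.2]]]}}

```text
clock: 13.85
eef_pos: [594.0, 79.9, 380.5]
eef_rot: [-3.141, 0.0, 1.525]
wrist_force: [0.9, -0.8, -0.7]
finger_gap: 37.7
finger_force: 0.0
```

```bash
python3 fl.py; python3 - <<'E'
from cell import optics
import cv2
cv2.imwrite("pics/end.png",optics.camera("scene")["frame"][:,:,::-1])
E
```

```text
[593.96493027  79.90065954 380.51435274] [ 0.88886839 -0.77479954 -0.73623893] [-0.02294314 -0.10726217 -0.02491072] [  0.  -62.3 -36.5   0.1   0.1   0. ]
top 4080 [-1.8000e-03  9.0000e-04  6.5087e+01] far z 64.89456636425336 near z 65.19752587158177
scene 5211 [-5.00000e-04  2.00000e-04  6.51838e+01] far z 65.1116373944651 near z 65.16215216122885
```

View pics/end.png

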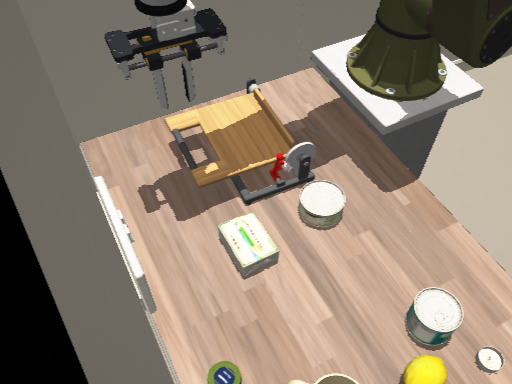

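The rest lies flat around (230,140). The tin at (322,203) and the butter at (248,243) have not moved, and the gripper is clear.

```bash
python3 -c "
from cell import workorder;print(workorder.sign_off())"
```

```text
the job is handed in; nothing more can be done
None
```

The recipe stand is folded flat: I lifted the rest until the pawl tipped out, guided it down gripped all the way and released it, with the tin and butter unmoved, and handed the job in at about 14 s.

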